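# Set the fraction collector's spindle and hold the tube carousel on its flat

## Task

Help me refit the blue tube carousel to the fraction collector: feel for the flat on the bare spindle, pinch the spindle across that flat, turn it until the flat faces the orange line on the deck, and let go. Then pick the carousel up by its hub, slide it down over the spindle with its set screw on the flat, and finish while holding it there in the gripper, level and with the top of the hub flush with the end of the spindle, because it drops until I tighten the screw. Leave the other things on the bench where they are.

Things in the scene. Friction and masses are not known exactly. Their poses are not given: they have to be found in the camera images.
- collector: the fraction collector, fixed: white case 200 x 235 mm, grey deck 70 mm above the bench, sloping keypad on its +x side (to 150 mm from the spindle). Origin on the bench under the spindle axis; z up, x towards keypad and orange line. A white tower 36 x 30 mm stands on the deck at x -55, y +118 mm, its small arm, swung back (-x), at up to 170 mm height
- index_mark (a point): middle of the orange index line painted on the deck, a radial line from 48 to 98 mm from the spindle axis on the keypad side; height 71 mm above the bench
- spindle (a joint): turn of the steel spindle about its vertical axis, rad: 0 when the flat faces the orange line, growing anticlockwise seen from above; the start lies between 0.5 and 1.4. It turns with a light drag (about 0.05 N m) and stays where it is left
- spindle_end (a point): centre of the spindle's top end, 130 mm above the bench; x points out through the flat, z up. Spindle: 20 mm diameter, 60 mm above the deck, end chamfered 2 mm; the top 32 mm is D-shaped with one flat 5.5 mm from the axis (15.5 mm thick across the flat, 20 mm across the round), round below. A thin orange paint line on the end runs from the centre to the flat
- spindle_flat (a point): the flat itself, a bright face 15.6 mm wide and 29 mm high; origin at the middle of the face, 5.5 mm from the axis and 16.5 mm below the spindle's end; x points straight out of it
- hub_grip (a point): on the carousel's axis, 33 mm above its underside: a good height to grip the hub; x points towards the set screw, z up. The aluminium hub is 50 mm high, 42 mm long in x, with two parallel flats 34 mm apart facing +y and -y (25 mm wide) to grip; its bore is 22 mm in diameter all through
- hub_top (a point): centre of the hub's top face, 50 mm above the carousel's underside, axes as hub_grip; at the end this comes level with spindle_end
- hub_screw (a point): outer end of the set screw (ringed red, in line with the red line on the web), 21 mm from the axis on the +x side, 36 mm above the carousel's underside. Inside, its 5 mm wide tip stands to 7.2 mm from the axis, so the hub stops on the spindle's end with about 34 mm entered unless the screw is over the flat within about 25 degrees
- carousel: the loose carousel (0.18 to 0.36 kg): a blue ring 158 mm across and 24 mm high with 16 tube pockets (ring from 54 to 79 mm from the axis), a 5 mm web inside it at the bottom, the hub in the middle. It lies flat on the bench, right way up. Origin at the centre of its underside, axes as hub_grip
- hex_driver: bystander: black T-handle hex driver lying near the carousel, 92 mm long, handle 70 mm
- dust_cap: bystander: grey spindle cap near the carousel, 30 mm across, 28 mm high
- amber_jar: bystander: amber jar with white lid, 52 mm across, 80 mm high
- timer: bystander: white lab timer lying flat, 58 x 66 x 18 mm
- tube_rack: bystander: orange rack of microtubes, 62 x 110 mm, 39 mm high
- screw_dish: bystander: clear lidded dish of spare set screws beside the collector, 62 mm across, 15 mm high
Mind the look-alikes: they are no part of the job. Several things look just like the carousel: the one meant starts farthest from the robot's base.

How it is judged:
By the outcome, as a careful person would: the job done as asked, in the order asked, and still so for the second after the job is handed in, while the arm keeps its last pose, push and grip.
It also fails if it takes over 50 s, if anything falls off the work surface, if the arm or the gripper's body presses on something with over 40 N, if the wrist force passes 120 N, or if a joint passes its speed limit or range.

## Robot

A 6-joint arm with a two-finger parallel gripper is mounted at the origin on the work surface. World frame = base frame: x ahead of the robot, y to its left, z up, the work surface at z = 0. Lengths are in m, angles in rad, forces in N, time in s.
With the tool pointing down it reaches from about 0.25 to 0.775 m from the base axis. Payload 4 kg.
Tool frame: the origin (TCP) lies midway between the tips of the shut fingers; the grasp point (between the pads) lies 19 mm behind it; z points along the fingers, x is the direction in which the jaws open and shut, and the axes are right-handed (so a half turn about z gives the same grasp; the last joint's range is limited). The gripper opens to 94 mm and grips with 3 to 60 N. Pads are 16 mm wide; open, the fingers measure 119 mm over their backs; the gripper's body (75 mm by 177 mm) begins 78 mm behind the grasp point.
Start: joints at [-1.322, 0.087, 1.371, -0, 1.684, -0.103], TCP at [0.19, -0.516, 0.206] pointing down, gripper open.
Joint ranges: [-3.1, 3.1], [-0.76, 2.03], [0.27, 2.55], [-1.08, 4.22], [0.17, 2.65], [-2.57, 2.57]. Speed limits (rad/s): [2.79, 2.79, 3.14, 3.14, 3.14, 3.14].

## Interface

Orientations are given as [roll, pitch, yaw] about the fixed x, y, z axes, in that order (R = Rz(yaw) Ry(pitch) Rx(roll)).
In Python, from bench import robot gives the robot as it stands.
- The arm moves only by the shell command python3 -m handwheel 'ROWS'. ROWS is a JSON object of lists of equal length, an entry for each row: "delta_pos": the shift along the tool's x, y, z in mm, a list of three; "rotation": the turn, a rotation vector about the tool's x, y, z in rad, a list of three; "claw": the closure, from -1 (fully open) to 1 (shut). In form: {"delta_pos": [[tx, ty, tz], ...], "rotation": [[wx, wy, wz], ...], "claw": [claw, ...]}. A call has exactly 8 rows; each row shifts and turns the commanded pose from where the row before left it, along the tool's axes as they then stand; what a row does not reach is not made up. A row lasts 1/8 s, in which the tool goes at most 62.5 mm and 10.7 degrees, less where a joint would pass 70% of its speed; a pose out of reach is approached as far as the arm can. A call with a gripper value outside its range is refused whole. The fingers move at their own pace and stop on an object; the grip force is fixed at half the most. Time passes only in rows, so rows that do not move let the fingers close, or fill a call up. It gives the time, the measured TCP pose, the force and the opening at its end, in the units of the state.
- robot.get_obs(): the state, without advancing time (a new reading comes with each control period).
- robot.snapshot(name): name is "side" or "top"; returns a dict with "color" (480x640x3 uint8, red, green, blue), "intrinsics" (3x3 intrinsics, pixels), "eye" and "rotation" of the camera in the world. Camera axes: x right, y down, z forward; pixel columns grow to the right and rows downward; lengths in m; the calibration is good to about 2 mm. A picture is of the moment at which its call begins. There is no depth.
- robot.close_job(): hands the job in, once; it reports no verdict.
The state is a dict: "time": time; "joint_positions": joint angles; "qvel": joint speeds; "joint_torque": joint torques, N m; "tool_pos": TCP position; "ee_rot": TCP orientation; "wrist_force": force on the tool from outside, world axes, zero at the start; "wrist_torque": the same for the moment, N m; "width": finger opening in m.
Only numpy, scipy, OpenCV 4.12 (cv2) and the standard library are available. Lean on these libraries where they do the work, as an engineer would, in place of code of your own. Each camera call takes 0.05 s, during which the arm holds its last target.

## Working session

There is one attempt and no reset: what is moved stays moved. The work goes in short steps, Python scripts to look and compute and a shell command to move; the robot and the scene stay as the last step left them, time stands still between calls to the robot, and variables do not carry over. Pictures are saved under pics/ and viewed, and the job is handed in when it is done.

```bash
ls; mkdir -p pics; python3 - <<'E'
from bench import robot
import cv2,numpy as np
o=robot.get_obs()
for k,v in o.items(): print(k,np.round(v,4))
for n in("side","top"):
    s=robot.snapshot(n); cv2.imwrite(f"pics/{n}0.png",s["color"][:,:,::-1])
    print(n,s["intrinsics"],s["eye"],s["rotation"])
E
```

```text
pics
time 0.0
joint_positions [-1.3221  0.0879  1.3722 -0.      1.6836 -0.1031]
qvel [-0.001   0.0002  0.0012  0.0005  0.0017  0.001 ]
joint_torque [-2.00000e-04 -3.40185e+01 -3.02427e+01  7.17000e-02  3.30000e-02
 -2.00000e-04]
tool_pos [ 0.1894 -0.5158  0.2043]
ee_rot [-3.1414e+00  2.2000e-03 -1.2190e+00]
wrist_force [0.1238 0.3852 0.0739]
wrist_torque [ 0.0038 -0.0199  0.0038]
width 0.0943
side [[570.50750595   0.         324.29458461]
 [  0.         570.50750595 239.92659892]
 [  0.           0.           1.        ]] [ 0.31398181 -0.85330839  0.82059319] [-2.30035706 -0.0223485  -0.19858813]
top [[440.34632793   0.         318.59406795]
 [  0.         440.34632793 243.99951934]
 [  0.           0.           1.        ]] [ 0.38570462 -0.08140735  0.92472509] [-3.02664535  0.00308691 -1.5693653 ]
```

View pics/side0.png

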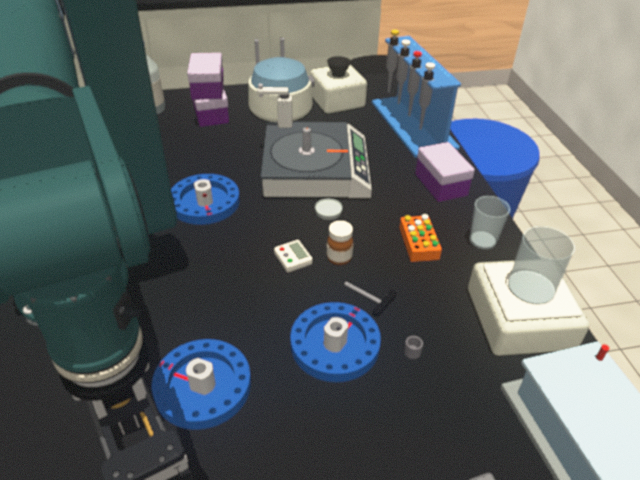

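View pics/top0.png

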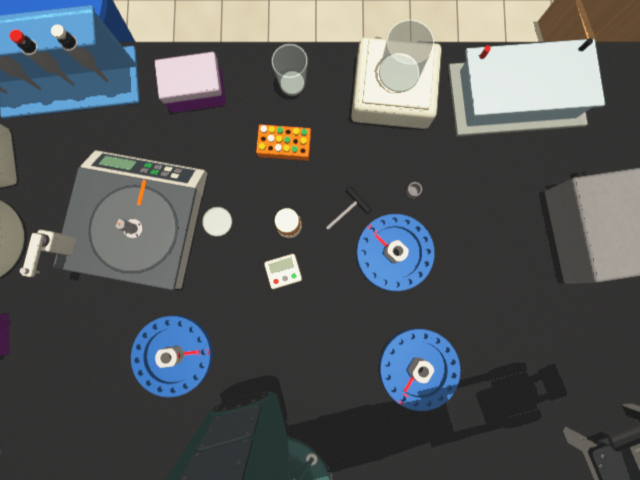

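```bash
cat > h.py <<'E'
import numpy as np,cv2
from scipy.spatial.transform import Rotation as R
from bench import robot
def snap(n,f=None):
    s=robot.snapshot(n); s["R"]=R.from_euler("xyz",s["rotation"]).as_matrix(); s["bgr"]=s["color"][:,:,::-1].copy()
    if f: cv2.imwrite(f"pics/{f}.png",s["bgr"])
    return s
def ray(s,p):
    d=s["R"]@np.linalg.solve(s["intrinsics"],[p[0],p[1],1.]); return np.array(s["eye"]),d/np.linalg.norm(d)
def onz(s,p,z):
    e,d=ray(s,p); return e+d*(z-e[2])/d[2]
def proj(s,X):
    c=s["R"].T@(np.array(X)-s["eye"]); q=s["intrinsics"]@c; return q[:2]/q[2]
def tri(s1,p1,s2,p2):
    e1,d1=ray(s1,p1);e2,d2=ray(s2,p2)
    A=np.array([d1,-d2]).T; t=np.linalg.lstsq(A,e2-e1,rcond=None)[0]
    a=e1+t[0]*d1;b=e2+t[1]*d2; return (a+b)/2,np.linalg.norm(a-b)
def crop(s,u0,v0,u1,v1,k,f):
    cv2.imwrite(f"pics/{f}.png",cv2.resize(s["bgr"][v0:v1,u0:u1],None,fx=k,fy=k,interpolation=cv2.INTER_CUBIC))
E
python3 - <<'E'
from h import *
t=snap("top");s=snap("side")
for n,p in dict(A=(396,252),B=(171,357),C=(421,370)).items():
    X=onz(t,p,.024); print(n,X,np.hypot(*X[:2]), proj(s,X))
print("spindle",onz(t,(133,229),.07), onz(t,(120,224),.13),tri(t,(120,224),s,(306,129)))
crop(t,350,200,450,300,6,"cA"); crop(t,60,140,220,300,5,"cSp"); crop(s,250,80,390,210,5,"cSs"); crop(s,280,290,400,390,6,"cAs")
E
```

```text
A [ 0.4733268  -0.23746794  0.024     ] 0.5295557435020275 [333.89364691 336.95272024]
B [0.26166377 0.21666059 0.024     ] 0.3397200884007852 [201.47701448 194.77979893]
C [ 0.23727391 -0.28281744  0.024     ] 0.36916745931194805 [198.7246812  379.15815814]
spindle [0.51365102 0.2859658  0.07      ] [0.51388767 0.28444493 0.13      ] (array([0.51445994, 0.28358375, 0.13176256]), np.float64(0.0017034537431207546))
```

View pics/cA.png

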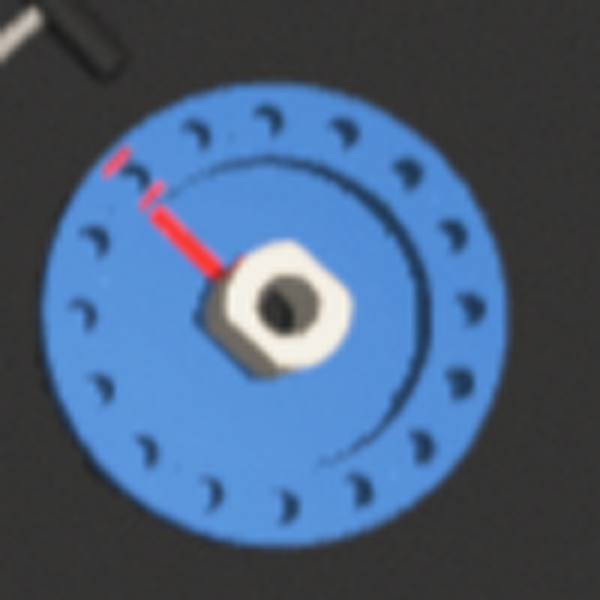

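View pics/cSp.png

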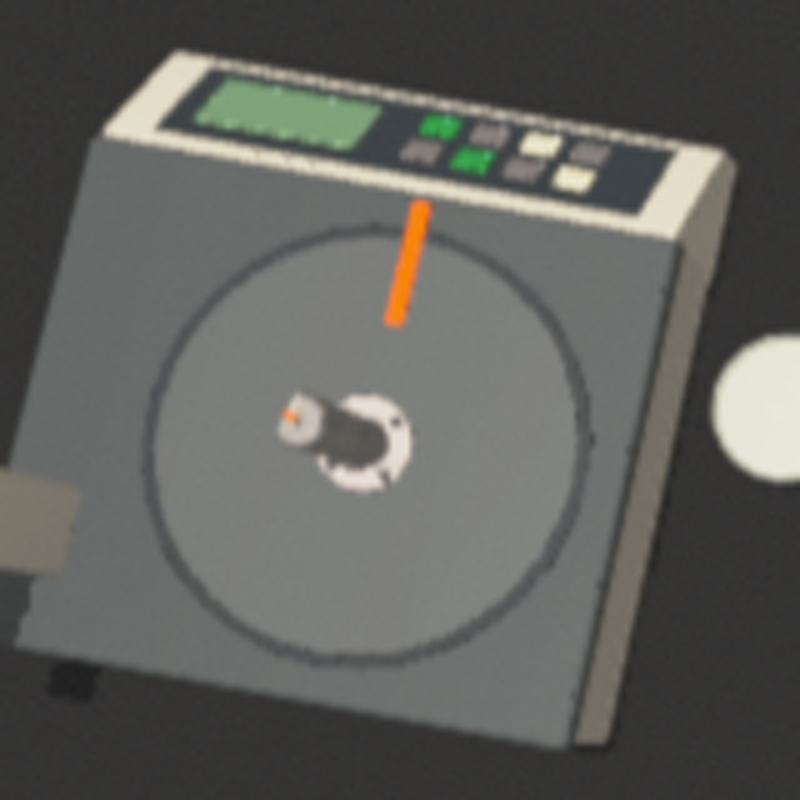

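View pics/cSs.png

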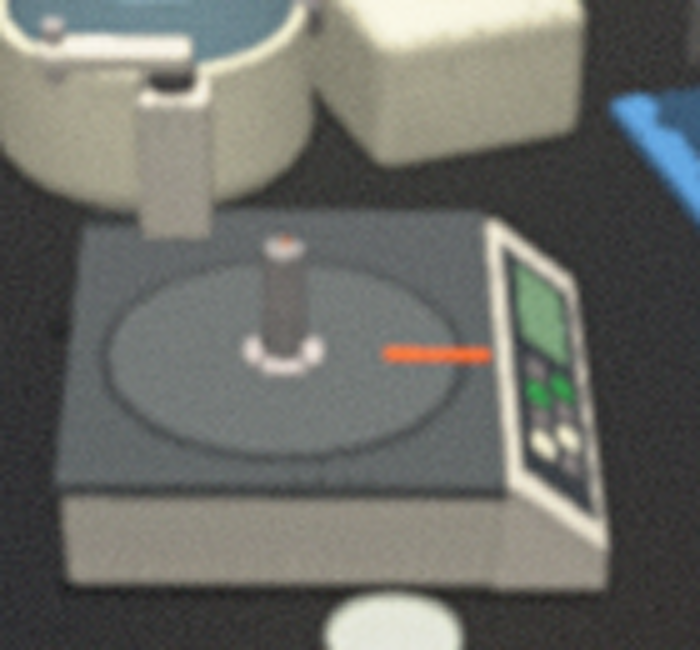

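View pics/cAs.png

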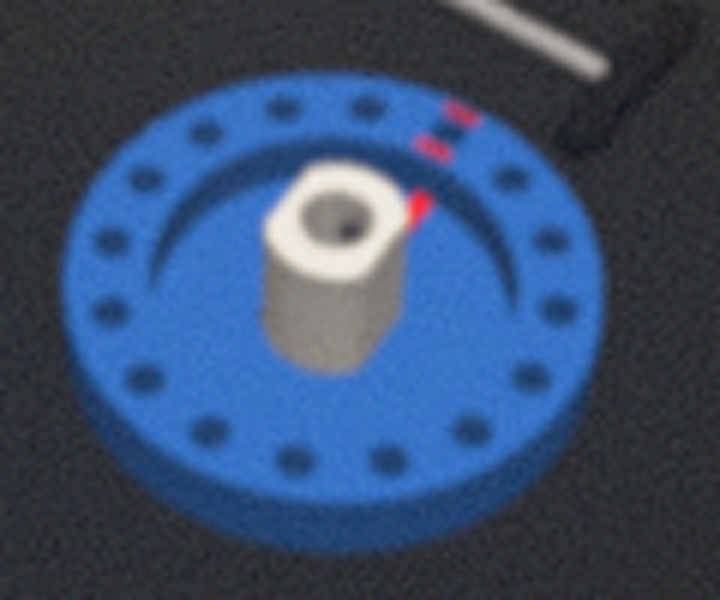

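Candidates for the carousel (top view): A (396,252), B (171,357) and C (421,370). A lies 0.53 m from the base, B 0.34 m and C 0.37 m. A is therefore the one meant, and the crop shows its hub and red screw line pointing up-left. The spindle end is at about (120,224) and the orange line at about (141,192). Next I'll measure these more precisely.

```bash
python3 - <<'E'
from h import *
t=snap("top");s=snap("side")
def mask(im,lo,hi,box,):
    h=cv2.cvtColor(im,cv2.COLOR_BGR2HSV); m=cv2.inRange(h,lo,hi); z=np.zeros_like(m); u0,v0,u1,v1=box; z[v0:v1,u0:u1]=m[v0:v1,u0:u1]; return z
# orange line both views
for n,im,box in(("t",t,(125,170,160,215)),("s",s,(320,140,352,160))):
    m=mask(im["bgr"],(3,120,120),(18,255,255),box); v,u=np.nonzero(m)
    P=np.array([onz(im,p,.071)[:2] for p in zip(u,v)]); c=P.mean(0); w=np.linalg.svd(P-c)[2][0]; w*=np.sign(w[0]); pr=(P-c)@w
    print(n,len(u),"mid",c,"yaw",np.arctan2(w[1],w[0]),"len",np.ptp(pr), "axis at -73:",c-.073*w)
# spindle end: bright low-sat blob
for n,im,box in(("t",t,(112,215,130,234)),("s",s,(298,122,314,136))):
    u0,v0,u1,v1=box; g=im["bgr"][v0:v1,u0:u1]; print(n); print(g.mean(2).astype(int)); 
    print((g[:,:,2].astype(int)-g[:,:,0]))
E
```

```text
t 109 mid [0.58804823 0.27279081] yaw -0.183093082552889 len 0.05019108397001438 axis at -73: [0.51626841 0.28608205]
s 58 mid [0.5899288  0.27506909] yaw -0.25014241999715087 len 0.04791913303359838 axis at -73: [0.51920077 0.29313966]
t
[[124 124 123 123 123 125 124 124 123 123 124 124 124 123 124 124 124 124]
 [122 124 123 123 124 124 123 124 123 124 123 124 124 123 124 124 123 123]
 [124 124 124 123 124 123 125 125 124 121 123 124 123 124 123 123 123 125]
 [124 122 124 123 123 124 128 142 130 121 120 121 123 122 124 123 124 126]
 [123 124 123 123 123 127 150 180 166 149 131 115 111 116 121 124 130 155]
 [123 123 125 123 122 135 183 199 190 182 163 128 103 101 111 128 158 194]
 [123 124 124 123 127 153 199 194 191 191 185 164 122  94  96 115 148 177]
 [123 124 124 124 134 162 185 183 187 190 192 181 137  96  86  92  99 119]
 [124 123 124 126 150 168 161 155 177 188 192 185 129  94  84  85  86  92]
 [123 123 124 132 170 184 176 142 175 187 192 182 121  91  83  82  85  88]
 [123 123 126 144 182 188 185 166 184 189 191 174 121  93  84  84  86  88]
 [124 124 125 144 181 185 188 187 18
[... 2946 characters left out ...]
-3 -4 -4 -6 -3 -5 -2 -2 -4 -4 -1 -4]
 [-7 -5 -5 -8 -5 -3 -1 -6 -3 -7 -4 -7 -1 -9 -4 -2]
 [-4 -6 -5 -7 -8 -3 -4 -5 -5 -3 -6 -4 -6 -1 -6 -7]
 [-1 -1 -8 -6 -6 -8 -4 -7 -6 -6 -5 -3 -4 -5 -5 -4]
 [-5 -4 -7 -7 -6 -2 -7 -1  7  6  2 -6 -6 -5 -3 -4]
 [-6 -5 -5 -5 -5 -1  5 10 31 41 17 -1 -4 -5 -8 -5]
 [-5 -4 -3 -4 -2  3  9 22 49 55 26  7  5 -2 -7 -4]
 [-3 -5 -7 -1  2 11 12 20 36 38 23  9  2 -1 -4 -8]
 [-5 -5 -4 -5  1  5 10 13 18 18 14 12  4 -4 -3 -3]
 [-8 -6 -6 -2  3  6  8 12 10 10 11  5  4  0 -6 -3]
 [-3 -2 -5 -2 -1  3  7  6 10  7  6  6  2 -2 -5 -4]
 [-2 -4 -3 -4  1  5  9  7  7  4  8  4  3 -1 -5 -3]
 [-2 -4 -4 -2 -1  2  6  6  6  7  3  4  4 -1 -5 -5]
 [ 0 -4 -5 -2  3  4  6  6  9  7  8  9  1  1 -2 -2]]
```

```bash
python3 - <<'E'
from h import *
t=snap("top");s=snap("side")
for a,b in(((118.4,223.0),(306.2,129.3)),((119,223.3),(306.2,129.3))):
    print(tri(t,a,s,b), onz(t,a,.13),onz(s,b,.13))
# collar white ring in top: threshold, excluding spindle end
for n,im,box in(("t",t,(121,215,146,242)),):
    u0,v0,u1,v1=box; g=im["bgr"].mean(2)[v0:v1,u0:u1]; m=(g>150).astype(np.uint8); v,u=np.nonzero(m); k=u+u0>124
    u=u[k]+u0;v=v[k]+v0; print(u.min(),u.max(),v.min(),v.max())
    (c,r)=cv2.minEnclosingCircle(np.array(list(zip(u,v)),np.float32)); print(c,r,onz(im,c,.071))
# dark deck circle
g=cv2.GaussianBlur(t["bgr"].mean(2).astype(np.float32),(0,0),1)
c0=np.array((133.,229.));pts=[]
for a in np.arange(0,2*np.pi,.05):
    r=np.arange(38,50,.25); p=c0[:,None]+np.array([np.cos(a),np.sin(a)])[:,None]*r
    q=cv2.remap(g,p[0].astype(np.float32)[None],p[1].astype(np.float32)[None],1)[0]; i=q.argmin()
    if q[i]<q.max()-12 : pts.append(onz(t,p[:,i],.07)[:2])
P=np.array(pts);
A=np.c_[2*P,np.ones(len(P))]; 
for _ in range(3):
    x=np.linalg.lstsq(A,(P**2).sum(1),rcond=None)[0]; rad=np.sqrt(x[2]+x[:2]@x[:2]); e=abs(np.linalg.norm(P-x[:2],axis=1)-rad); k=e<.003; P=P[k];A=A[k]
print("circle",x[:2],rad,len(P),e[k].mean())
# carousel A: blue contour
for n,im,box in(("t",t,(350,205,442,298)),("s",s,(285,298,386,382))):
    hsv=cv2.cvtColor(im["bgr"],cv2.COLOR_BGR2HSV); u0,v0,u1,v1=box
    m=np.zeros((480,640),np.uint8); m[v0:v1,u0:u1]=cv2.inRange(hsv,(95,120,60),(125,255,255))[v0:v1,u0:u1]
    if n=="t":
        cs=max(cv2.findContours(m,0,1)[0],key=cv2.contourArea)[:,0]; P=np.array([onz(im,p,.02)[:2] for p in cs]); c,r=cv2.minEnclosingCircle(P.astype(np.float32)); print("carA",c,r)
    mr=np.zeros_like(m); mr[v0:v1,u0:u1]=(cv2.inRange(hsv,(0,110,110),(8,255,255))|cv2.inRange(hsv,(168,110,110),(180,255,255)))[v0:v1,u0:u1]
    v,u=np.nonzero(mr); print(n,"red",len(u)); 
    nn,lab,st,ce=cv2.connectedComponentsWithStats(mr); print(st[1:,4],ce[1:])
    g=im["bgr"]; w=((g.min(2)>170)&(g.max(2).astype(int)-g.min(2)<60)); z=np.zeros_like(w); z[v0:v1,u0:u1]=w[v0:v1,u0:u1]
    v,u=np.nonzero(z); print("hubtop px",u.min(),u.max(),v.min(),v.max(),u.mean(),v.mean()); 
    cs=max(cv2.findContours(z.astype(np.uint8),0,1)[0],key=cv2.contourArea)[:,0]; H=np.array([onz(im,p,.05)[:2] for p in cs]); print(onz(im,((u.min()+u.max())/2,(v.min()+v.max())/2),.05),cv2.minAreaRect(H.astype(np.float32)*1000))
E
```

```text
(array([0.51634613, 0.28836476, 0.12804774]), np.float64(0.0005775631274617747)) [0.51573614 0.2874747  0.13      ] [0.51606957 0.28516847 0.13      ]
(array([0.51584991, 0.28678026, 0.1289995 ]), np.float64(0.001004381320237481)) [0.51518169 0.28634577 0.13      ] [0.51606957 0.28516847 0.13      ]
125 142 219 238
(132.53067016601562, 228.2239227294922) 9.876663208007812 [0.51503946 0.28653489 0.071     ]
circle [0.5150545  0.28642309] 0.08612592488711412 124 0.00037236462857204134
carA (0.4737507700920105, -0.23634110391139984) 0.08125799149274826
t red 55
[ 6  4 45] [[369.         226.5       ]
 [375.         231.75      ]
 [380.86666667 240.37777778]]
hubtop px 350 408 205 260 397.204347826087 249.57391304347826
[ 0.51003163 -0.19963438  0.05      ] ((474.3627624511719, -236.44900512695312), (41.888370513916016, 34.2426643371582), 48.29648208618164)
s red 20
[ 3  3 14] [[357.         308.66666667]
 [352.         314.33333333]
 [349.14285714 323.92857143]]
hubtop px 324 347 318 336 335.64166666666665 326.8333333333333
[ 0.47542199 -0.23681155  0.05      ] ((475.90008544921875, -235.5931396484375), (40.884552001953125, 34.08165740966797), 46.01658248901367)
```

```bash
cat >> h.py <<'E'
def st():
    o=robot.get_obs(); print("t",round(o["time"],2),"pos",np.round(np.array(o["tool_pos"])*1000,1),"rpy",np.round(o["ee_rot"],3),"F",np.round(o["wrist_force"],1),"T",np.round(o["wrist_torque"],2),"w",round(o["width"]*1000,2),"q",np.round(o["joint_positions"],2)); return o
def plan(pos,yaw,n,yaw0=None,pos0=None):
    "rows from current to pos(m)/yaw, n rows, assuming tool points down"
    o=robot.get_obs(); p0=np.array(o["tool_pos"] if pos0 is None else pos0); y0=o["ee_rot"][2] if yaw0 is None else yaw0
    dy=(yaw-y0)/n; d=(np.array(pos)-p0)/n*1000; rows=[]
    for i in range(n):
        y=y0+i*dy; c,s=np.cos(y),np.sin(y)
        rows.append([round(c*d[0]+s*d[1],1),round(s*d[0]-c*d[1],1),round(-d[2],1)])
    print(rows,"wz",round(-dy,4))
E
python3 - <<'E'
from h import *
st(); plan((.5146,.2842,.170),1.15,16)
t=snap("top")
a=np.array([.4745,-.2365])
for p,z in(((369,226.5),.024),((375,231.75),.024),((380.87,240.38),.006)):
    d=onz(t,p,z)[:2]-a; print(np.arctan2(d[1],d[0]),np.hypot(*d))
E
```

```text
t 0.4 pos [ 189.5 -516.3  205.3] rpy [-3.142  0.    -1.219] F [-0.2  0.8  0.5] T [-0.03 -0.02  0.  ] w 93.86 q [-1.32  0.09  1.37 -0.    1.68 -0.1 ]
[[np.float64(-40.0), np.float64(-36.3), np.float64(2.2)], [np.float64(-34.2), np.float64(-41.8), np.float64(2.2)], [np.float64(-27.6), np.float64(-46.4), np.float64(2.2)], [np.float64(-20.5), np.float64(-50.0), np.float64(2.2)], [np.float64(-12.9), np.float64(-52.4), np.float64(2.2)], [np.float64(-5.0), np.float64(-53.8), np.float64(2.2)], [np.float64(3.0), np.float64(-53.9), np.float64(2.2)], [np.float64(10.9), np.float64(-52.9), np.float64(2.2)], [np.float64(18.6), np.float64(-50.7), np.float64(2.2)], [np.float64(25.9), np.float64(-47.4), np.float64(2.2)], [np.float64(32.6), np.float64(-43.1), np.float64(2.2)], [np.float64(38.6), np.float64(-37.8), np.float64(2.2)], [np.float64(43.7), np.float64(-31.7), np.float64(2.2)], [np.float64(47.9), np.float64(-24.9), np.float64(2.2)], [np.float64(51.1), np.float64(-17.6), np.float64(2.2)], [np.float64(53.1), np.float64(-9.8), np.float64(2.2)]] wz -0.1481
0.8053629345100635 0.07466843137795696
0.7951425682783778 0.058245608355809324
0.8266641156011026 0.037013360172373624
```

```bash
python3 -m handwheel '{"delta_pos":[[-40,-36.3,2],[-34.2,-41.8,2],[-27.6,-46.4,2],[-20.5,-50,2],[-12.9,-52.4,2],[-5,-53.8,2],[3,-53.9,2],[10.9,-52.9,2]],"rotation":[[0,0,-0.148],[0,0,-0.148],[0,0,-0.148],[0,0,-0.148],[0,0,-0.148],[0,0,-0.148],[0,0,-0.148],[0,0,-0.148]],"claw":[0,0,0,0,0,0,0,0]}'; python3 - <<'E'
from h import *
st(); plan((.5146,.2842,.170),1.15,8)
E
```

```text
time: 1.45
tool_pos: [0.3526, -0.1145, 0.1898]
ee_rot: [3.141, -0.001, -0.031]
wrist_force: [0.4, 0.2, -0.1]
width: 0.0469
t 1.45 pos [ 352.6 -114.5  189.8] rpy [ 3.141e+00 -1.000e-03 -3.100e-02] F [ 0.4  0.2 -0.1] T [ 0.01 -0.08  0.01] w 46.95 q [-0.47 -0.32  1.77 -0.    1.69 -0.44]
[[np.float64(18.7), np.float64(-50.4), np.float64(2.5)], [np.float64(25.9), np.float64(-47.1), np.float64(2.5)], [np.float64(32.6), np.float64(-42.8), np.float64(2.5)], [np.float64(38.5), np.float64(-37.6), np.float64(2.5)], [np.float64(43.6), np.float64(-31.5), np.float64(2.5)], [np.float64(47.8), np.float64(-24.7), np.float64(2.5)], [np.float64(50.9), np.float64(-17.4), np.float64(2.5)], [np.float64(52.9), np.float64(-9.8), np.float64(2.5)]] wz -0.1476
```

```bash
python3 -m handwheel '{"delta_pos":[[18.7,-50.4,2.5],[25.9,-47.1,2.5],[32.6,-42.8,2.5],[38.5,-37.6,2.5],[43.6,-31.5,2.5],[47.8,-24.7,2.5],[50.9,-17.4,2.5],[52.9,-9.8,2.5]],"rotation":[[0,0,-0.148],[0,0,-0.148],[0,0,-0.148],[0,0,-0.148],[0,0,-0.148],[0,0,-0.148],[0,0,-0.148],[0,0,-0.148]],"claw":[0,0,0,0,0,0,0,0]}'; python3 - <<'E'
from h import *
st(); plan((.5146,.2842,.170),1.15,1)
t=snap("top","t2");s=snap("side","s2"); crop(t,60,140,220,300,4,"t2c"); crop(s,240,50,380,190,4,"s2c")
E
```

```text
time: 2.45
tool_pos: [0.5158, 0.2839, 0.1695]
ee_rot: [3.141, -0.0, 1.154]
wrist_force: [0.8, 1.3, 0.3]
width: 0.047
t 2.45 pos [515.8 283.9 169.5] rpy [ 3.141 -0.     1.154] F [0.8 1.3 0.3] T [-0.04 -0.16  0.01] w 46.99 q [ 0.41  0.18  1.34 -0.    1.62 -0.75]
[[np.float64(-0.2), np.float64(-1.2), np.float64(-0.5)]] wz 0.0041
```

View pics/t2c.png

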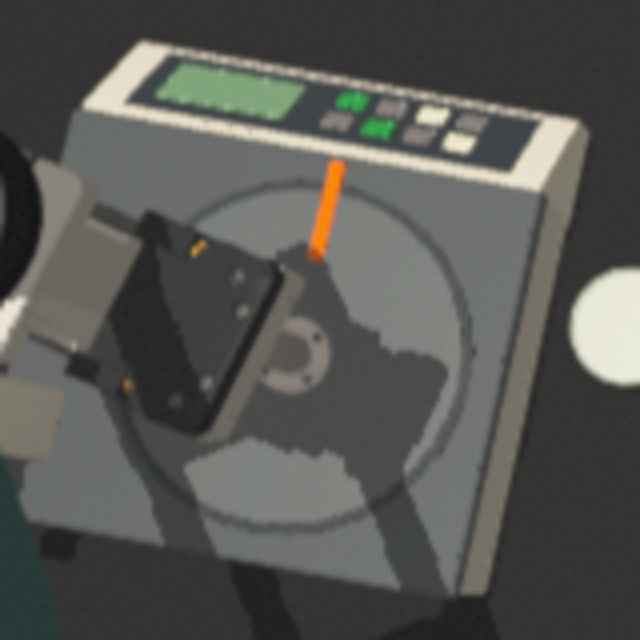

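View pics/s2c.png

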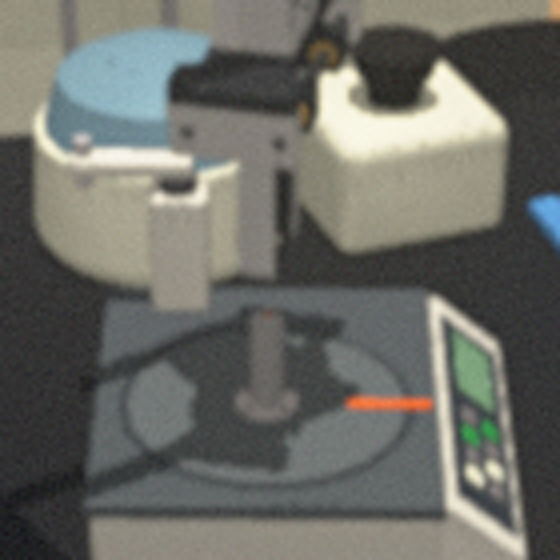

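```bash
python3 -m handwheel '{"delta_pos":[[-0.2,-1.2,20],[0,0,20],[0,0,15],[0,0,10],[0,0,3.5],[0,0,0],[0,0,0],[0,0,0]],"rotation":[[0,0,0],[0,0,0],[0,0,0],[0,0,0],[0,0,0],[0,0,0],[0,0,0],[0,0,0]],"claw":[0,0,0,0,0.2,0.4,0.4,0.4]}'; python3 - <<'E'
from h import *
st(); plan((.5146,.2842,.101),1.15,1)
E
```

```text
time: 3.55
tool_pos: [0.5144, 0.2826, 0.1016]
ee_rot: [3.141, -0.001, 1.149]
wrist_force: [0.2, -0.0, 0.1]
width: 0.0283
t 3.55 pos [514.4 282.6 101.6] rpy [ 3.141e+00 -1.000e-03  1.149e+00] F [ 0.2 -0.   0.1] T [-0.   -0.12  0.01] w 28.26 q [ 0.41  0.21  1.44 -0.    1.49 -0.74]
[[np.float64(1.5), np.float64(-0.5), np.float64(0.6)]] wz -0.001
```

```bash
python3 -m handwheel '{"delta_pos":[[1,-0.4,0],[0,0,0],[0,0,0],[0,0,0],[0,0,0],[0,0,0],[0,0,0],[0,0,0]],"rotation":[[0,0,0],[0,0,0],[0,0,0],[0,0,0],[0,0,0],[0,0,0],[0,0,0],[0,0,0]],"claw":[0.4,0.5,0.6,0.7,0.8,0.9,1,1]}'; python3 - <<'E'
from h import *
st()
E
```

```text
time: 4.55
tool_pos: [0.5141, 0.2834, 0.1009]
ee_rot: [3.142, 0.0, 1.149]
wrist_force: [-0.4, -0.7, -0.1]
width: 0.0152
t 4.55 pos [514.1 283.4 100.9] rpy [3.142 0.    1.149] F [-0.4 -0.7 -0.1] T [-0.14 -0.06 -0.1 ] w 15.19 q [ 0.41  0.21  1.44 -0.    1.49 -0.74]
```

```bash
python3 - <<'E'
from h import *
t=snap("top")
im=cv2.imread("pics/top0.png"); hsv=cv2.cvtColor(im,cv2.COLOR_BGR2HSV)
m=cv2.inRange(hsv,(3,90,110),(18,255,255)); z=np.zeros_like(m); z[170:215,125:160]=m[170:215,125:160]
g=(im[:,:,2].astype(float)-im[:,:,0]).clip(0); g[z==0]=0
v,u=np.nonzero(g); P=np.array([onz(t,p,.071)[:2] for p in zip(u,v)]); w=g[v,u]; c=(P*w[:,None]).sum(0)/w.sum()
l=np.linalg.eigh(np.cov((P-c).T,aweights=w))[1][:,1]; print("line",c,np.arctan2(l[1],l[0]), "from axis", np.arctan2(*(c-[.5155,.2863])[::-1]), np.hypot(*(c-[.5155,.2863])))
# deck side edge: right edge subpixel gradient per row; front edge per column
gr=cv2.GaussianBlur(im.mean(2).astype(np.float32),(0,0),1)
def fit(pts):
    P=np.array([onz(t,p,.07)[:2] for p in pts]); 
    for _ in range(4):
        c=P.mean(0); l=np.linalg.svd(P-c)[2][0]; e=abs((P-c)@[-l[1],l[0]]); P=P[e<max(.0008,2*np.median(e))]
    print(np.arctan2(l[1],l[0]),len(P),e.mean())
pts=[]
for r in range(200,285,1):
    u0=196-(r-189)*.22; us=np.arange(u0-5,u0+5,.1).astype(np.float32); q=cv2.remap(gr,us[None],np.full_like(us,r)[None],1)[0]; pts.append((us[np.argmax(abs(np.gradient(q)))],r))
fit(pts)
pts=[]
for cc in range(85,190):
    v0=167+(cc-79)*.178; vs=np.arange(v0-4,v0+5,.1).astype(np.float32); q=cv2.remap(gr,np.full_like(vs,cc)[None],vs[None],1)[0]; pts.append((cc,vs[np.argmax(np.abs(np.gradient(q)))]))
fit(pts)
E
```

```text
line [0.58760144 0.27289759] 2.9575628619294188 from axis -0.18378514353562708 0.07333649565108905
2.957550995850795 62 0.00036060789733038446
-1.7511061600941016 76 0.00029661028537953147
```

```bash
python3 -m handwheel '{"delta_pos":[[0,-0.33,0],[0,-0.33,0],[0,-0.33,0],[0,-0.33,0],[0,-0.33,0],[0,-0.33,0],[0,-0.33,0],[0,-0.33,0]],"rotation":[[0,0,0.148],[0,0,0.148],[0,0,0.148],[0,0,0.148],[0,0,0.148],[0,0,0.148],[0,0,0.148],[0,0,0.148]],"claw":[1,1,1,1,1,1,1,1]}'; python3 -m handwheel '{"delta_pos":[[0,-0.33,0],[0,0,0],[0,0,0],[0,0,0],[0,0,0],[0,0,0],[0,0,0],[0,0,0]],"rotation":[[0,0,0.148],[0,0,0],[0,0,0],[0,0,0],[0,0,0],[0,0,0],[0,0,0],[0,0,0]],"claw":[1,1,1,1,1,1,1,1]}'; python3 - <<'E'
from h import *
st()
E
```

```text
time: 5.6
tool_pos: [0.5128, 0.2854, 0.1009]
ee_rot: [3.141, -0.0, -0.04]
wrist_force: [0.6, -1.4, -0.4]
width: 0.0148
time: 6.6
tool_pos: [0.5128, 0.2857, 0.1009]
ee_rot: [3.141, -0.0, -0.183]
wrist_force: [1.2, -2.7, -1.0]
width: 0.0151
t 6.6 pos [512.8 285.7 100.9] rpy [ 3.141 -0.    -0.183] F [ 1.2 -2.7 -1. ] T [-0.33 -0.38 -0.04] w 15.09 q [ 0.41  0.21  1.44 -0.    1.49  0.59]
```

```bash
python3 -m handwheel '{"delta_pos":[[0,0,0],[0,0,0],[0,0,0],[0,0,-5],[0,0,-20],[0,0,-30],[0,0,-40],[0,-40,-20]],"rotation":[[0,0,0],[0,0,0],[0,0,0],[0,0,0],[0,0,0],[0,0,0],[0,0,0],[0,0,0]],"claw":[0.6,0.3,0,0,0,0,0,0]}'; python3 - <<'E'
from h import *
st()
E
```

```text
time: 7.6
tool_pos: [0.5213, 0.3244, 0.2203]
ee_rot: [-3.139, -0.005, -0.186]
wrist_force: [0.3, 1.2, -0.3]
width: 0.0469
t 7.6 pos [521.3 324.4 220.3] rpy [-3.139 -0.005 -0.186] F [ 0.3  1.2 -0.3] T [-0.02 -0.15 -0.02] w 46.86 q [ 0.46  0.22  1.19 -0.    1.73  0.65]
```

```bash
python3 - <<'E'
from h import *
plan((.4745,-.2365,.12),-.76,13)
E
```

```text
[[np.float64(4.5), np.float64(43.1), np.float64(7.7)], [np.float64(6.4), np.float64(42.8), np.float64(7.7)], [np.float64(8.2), np.float64(42.5), np.float64(7.7)], [np.float64(10.1), np.float64(42.1), np.float64(7.7)], [np.float64(12.0), np.float64(41.6), np.float64(7.7)], [np.float64(13.8), np.float64(41.0), np.float64(7.7)], [np.float64(15.6), np.float64(40.4), np.float64(7.7)], [np.float64(17.3), np.float64(39.7), np.float64(7.7)], [np.float64(19.1), np.float64(38.9), np.float64(7.7)], [np.float64(20.8), np.float64(38.0), np.float64(7.7)], [np.float64(22.4), np.float64(37.0), np.float64(7.7)], [np.float64(24.0), np.float64(36.0), np.float64(7.7)], [np.float64(25.6), np.float64(34.9), np.float64(7.7)]] wz 0.0441
```

```bash
python3 -m handwheel '{"delta_pos":[[4.5,43.1,0],[6.4,42.8,0],[8.2,42.5,0],[10.1,42.1,5],[12,41.6,10],[13.8,41,10],[15.6,40.4,10],[17.3,39.7,10]],"rotation":[[0,0,0.044],[0,0,0.044],[0,0,0.044],[0,0,0.044],[0,0,0.044],[0,0,0.044],[0,0,0.044],[0,0,0.044]],"claw":[0,0,0,0,0,0,0,0]}'; python3 - <<'E'
from h import *
st(); plan((.4745,-.2365,.12),-.76,5)
t=snap("top");s=snap("side"); crop(t,90,170,170,250,8,"t4c"); crop(s,280,110,360,180,8,"s4c")
E
```

```text
time: 8.6
tool_pos: [0.4925, -0.0214, 0.1713]
ee_rot: [-3.141, -0.001, -0.536]
wrist_force: [1.2, -0.1, 0.4]
width: 0.0469
t 8.6 pos [492.5 -21.4 171.3] rpy [-3.141e+00 -1.000e-03 -5.360e-01] F [ 1.2 -0.1  0.4] T [ 0.01 -0.05 -0.  ] w 46.87 q [-0.16 -0.03  1.56  0.    1.61  0.38]
[[np.float64(18.9), np.float64(38.8), np.float64(10.3)], [np.float64(20.6), np.float64(37.9), np.float64(10.3)], [np.float64(22.3), np.float64(37.0), np.float64(10.3)], [np.float64(23.9), np.float64(35.9), np.float64(10.3)], [np.float64(25.5), np.float64(34.8), np.float64(10.3)]] wz 0.0447
```

View pics/t4c.png

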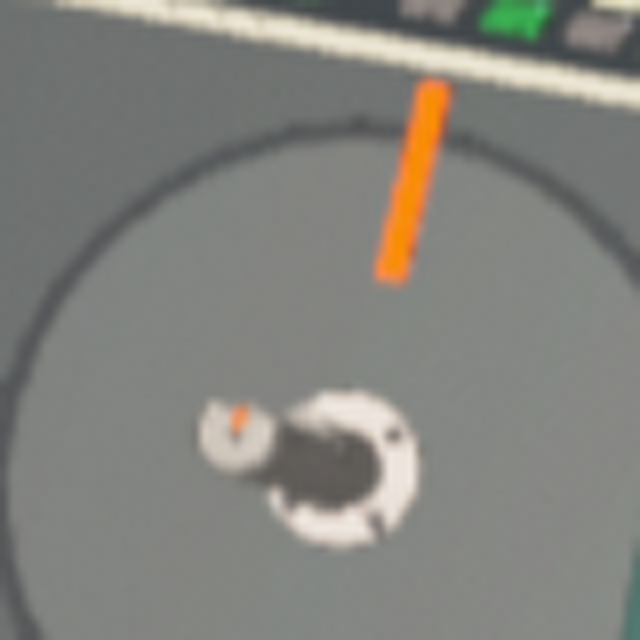

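View pics/s4c.png

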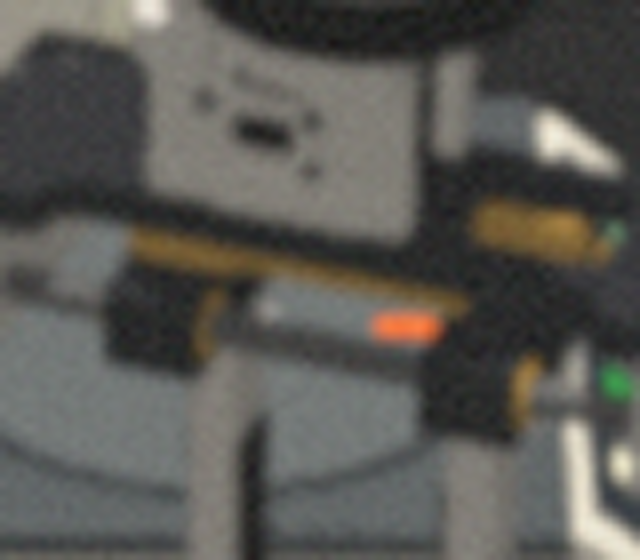

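The top crop shows the spindle's paint mark at crop (240,418), parallel to the orange line. The flat now faces the line and the spindle is released. Next I'll move to carousel A.

```bash
python3 -m handwheel '{"delta_pos":[[18.9,38.8,10],[20.6,37.9,10],[22.3,37,10],[23.9,35.9,10],[25.5,34.8,10],[0,0,0],[0,0,0],[0,0,0]],"rotation":[[0,0,0.045],[0,0,0.045],[0,0,0.045],[0,0,0.045],[0,0,0.045],[0,0,0],[0,0,0],[0,0,0]],"claw":[-0.2,-0.2,-0.2,-0.2,-0.2,-0.2,-0.2,-0.2]}'; python3 - <<'E'
from h import *
st(); plan((.4745,-.2365,.014),-.76,1)
t=snap("top");s=snap("side"); crop(t,340,190,460,310,5,"t5c"); crop(s,260,250,420,400,5,"s5c")
E
```

```text
time: 9.7
tool_pos: [0.4755, -0.2339, 0.1217]
ee_rot: [-3.141, -0.001, -0.758]
wrist_force: [-0.5, 0.5, 0.4]
width: 0.0564
t 9.7 pos [ 475.5 -233.9  121.7] rpy [-3.141e+00 -1.000e-03 -7.580e-01] F [-0.5  0.5  0.4] T [0.05 0.   0.  ] w 56.36 q [-0.56  0.07  1.55  0.    1.51  0.19]
[[np.float64(1.0), np.float64(2.6), np.float64(107.7)]] wz 0.0022
```

View pics/t5c.png

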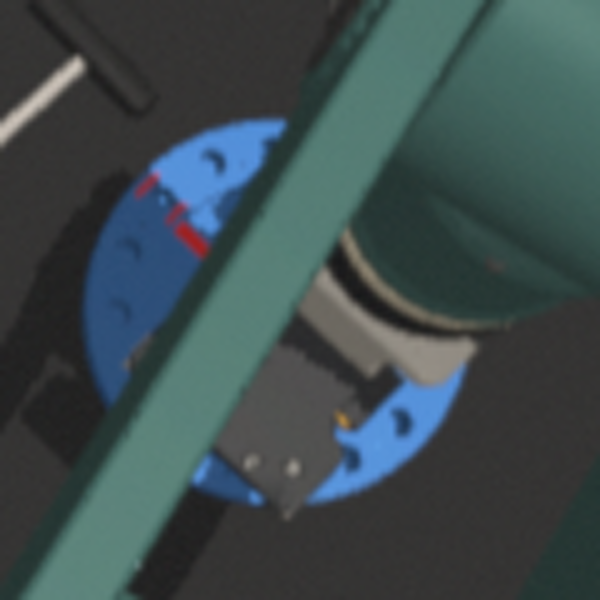

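View pics/s5c.png

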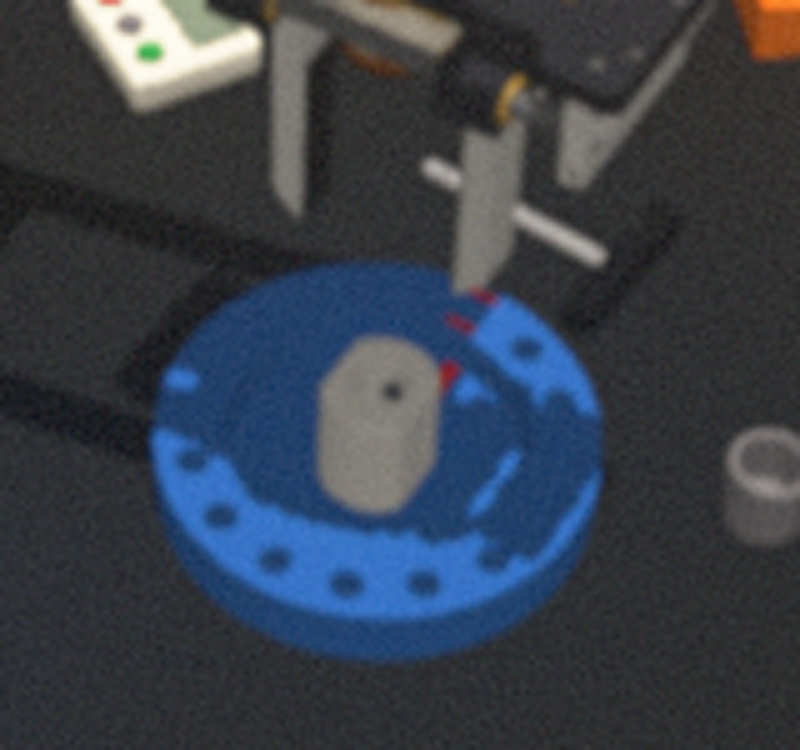

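```bash
python3 -m handwheel '{"delta_pos":[[1.2,3.1,20],[0,0,20],[0,0,20],[0,0,20],[0,0,15],[0,0,8],[0,0,4],[0,0,0]],"rotation":[[0,0,0],[0,0,0],[0,0,0],[0,0,0],[0,0,0],[0,0,0],[0,0,0],[0,0,0]],"claw":[-0.2,-0.2,-0.2,-0.2,-0.2,-0.2,0,0.1]}'; python3 - <<'E'
from h import *
st()
E
```

```text
time: 10.8
tool_pos: [0.4738, -0.2383, 0.0142]
ee_rot: [-3.142, -0.001, -0.76]
wrist_force: [-0.4, -0.8, 0.0]
width: 0.0433
t 10.8 pos [ 473.8 -238.3   14.2] rpy [-3.142e+00 -1.000e-03 -7.600e-01] F [-0.4 -0.8  0. ] T [-0.06 -0.07  0.01] w 43.25 q [-0.57  0.16  1.68 -0.    1.3   0.19]
```

```bash
python3 -m handwheel '{"delta_pos":[[0,0,0],[0,0,0],[0,0,0],[0,0,0],[0,0,0],[0,0,0],[0,0,0],[0,0,0]],"rotation":[[0,0,0],[0,0,0],[0,0,0],[0,0,0],[0,0,0],[0,0,0],[0,0,0],[0,0,0]],"claw":[0.15,0.2,0.25,0.3,0.6,1,1,1]}'; python3 - <<'E'
from h import *
st()
t=snap("top");s=snap("side"); crop(t,340,190,460,310,5,"t6c"); crop(s,260,250,420,400,5,"s6c")
E
```

```text
time: 11.8
tool_pos: [0.4733, -0.2379, 0.0142]
ee_rot: [3.141, 0.001, -0.76]
wrist_force: [-3.6, 2.6, 5.7]
width: 0.0337
t 11.8 pos [ 473.3 -237.9   14.2] rpy [ 3.141e+00  1.000e-03 -7.600e-01] F [-3.6  2.6  5.7] T [0.49 0.63 0.05] w 33.71 q [-0.57  0.16  1.68  0.    1.3   0.19]
```

View pics/s6c.png

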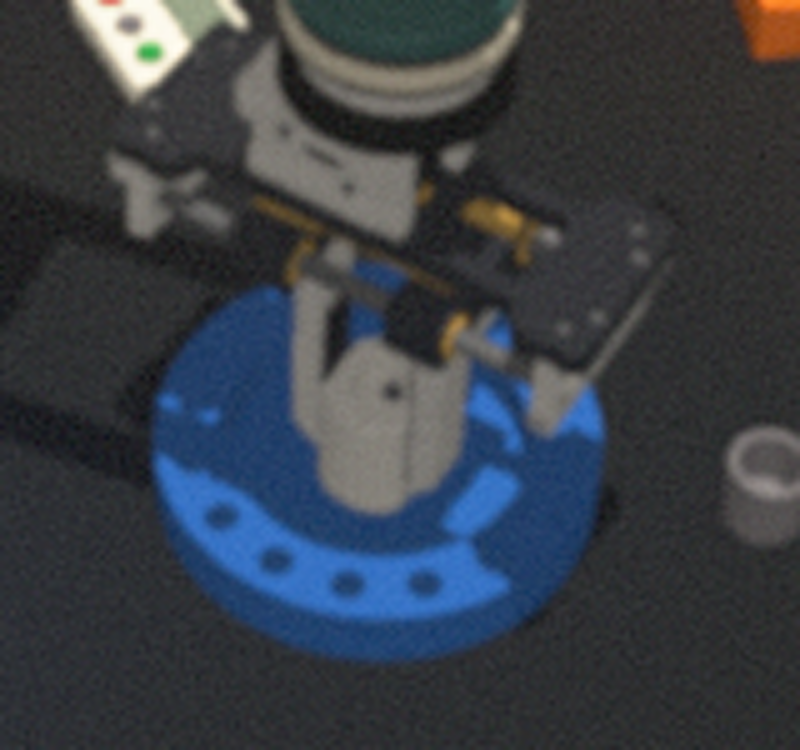

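```bash
python3 -m handwheel '{"delta_pos":[[0,0,-5],[0,0,-10],[0,0,-20],[0,0,-28],[0,0,-28],[0,0,-28],[0,0,-25],[0,0,-12]],"rotation":[[0,0,0],[0,0,0],[0,0,0],[0,0,0],[0,0,0],[0,0,0],[0,0,0],[0,0,0]],"claw":[1,1,1,1,1,1,1,1]}'; python3 - <<'E'
from h import *
st()
t=snap("top");s=snap("side","s7"); crop(t,340,160,500,320,5,"t7c")
plan((.5150,.2854,.172),-1.754,14)
E
```

```text
time: 12.9
tool_pos: [0.4744, -0.2388, 0.172]
ee_rot: [-3.141, -0.004, -0.76]
wrist_force: [0.6, 0.7, -3.6]
width: 0.034
t 12.9 pos [ 474.4 -238.8  172. ] rpy [-3.141 -0.004 -0.76 ] F [ 0.6  0.7 -3.6] T [-0.03  0.03 -0.02] w 33.99 q [-0.57  0.05  1.47 -0.    1.61  0.19]
[[np.float64(-23.7), np.float64(-29.1), np.float64(-0.0)], [np.float64(-25.7), np.float64(-27.4), np.float64(-0.0)], [np.float64(-27.6), np.float64(-25.5), np.float64(-0.0)], [np.float64(-29.3), np.float64(-23.5), np.float64(-0.0)], [np.float64(-30.9), np.float64(-21.3), np.float64(-0.0)], [np.float64(-32.3), np.float64(-19.1), np.float64(-0.0)], [np.float64(-33.6), np.float64(-16.7), np.float64(-0.0)], [np.float64(-34.7), np.float64(-14.3), np.float64(-0.0)], [np.float64(-35.6), np.float64(-11.8), np.float64(-0.0)], [np.float64(-36.4), np.float64(-9.3), np.float64(-0.0)], [np.float64(-37.0), np.float64(-6.7), np.float64(-0.0)], [np.float64(-37.3), np.float64(-4.0), np.float64(-0.0)], [np.float64(-37.5), np.float64(-1.4), np.float64(-0.0)], [np.float64(-37.5), np.float64(1.3), np.float64(-0.0)]] wz 0.071
```

View pics/s7.png

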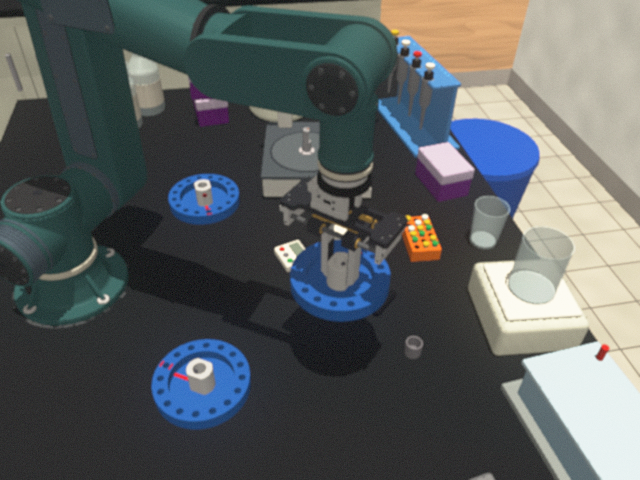

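View pics/t7c.png

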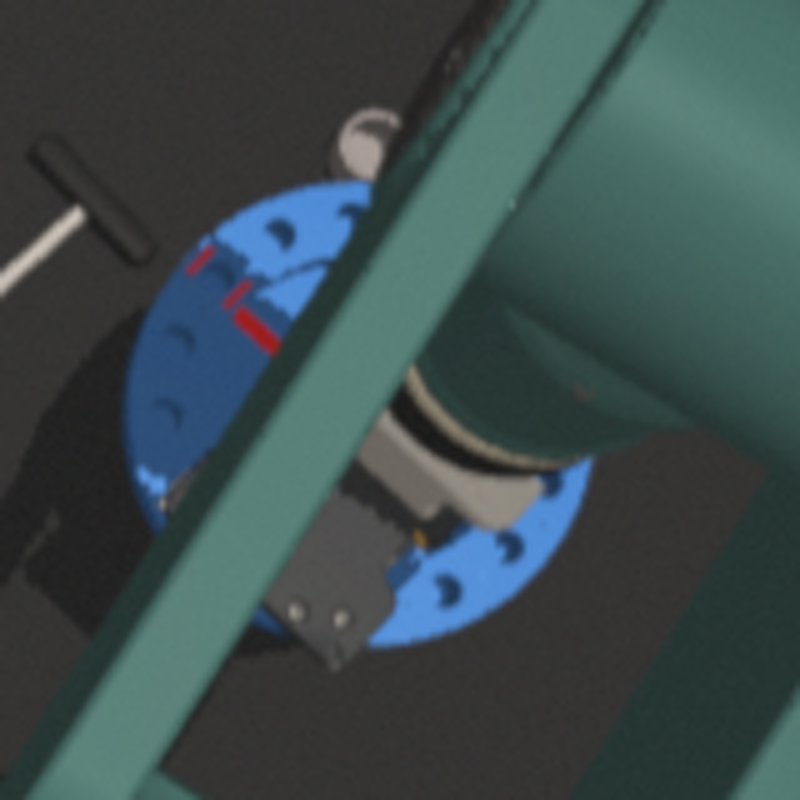

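```bash
cat >> h.py <<'E'
def ringfit(s,c,z,r=.079,tol=.006,n=240):
    "fit circle centre at plane z to outer blue edge near radius r about c (world xy)"
    h=cv2.cvtColor(s["bgr"],cv2.COLOR_BGR2HSV); m=cv2.inRange(h,(95,110,50),(125,255,255)).astype(np.float32); m=cv2.GaussianBlur(m,(0,0),.8)
    P=[]
    for a in np.linspace(0,2*np.pi,n,endpoint=False):
        rr=np.arange(r-tol,r+tol,.0003); X=np.c_[c[0]+rr*np.cos(a),c[1]+rr*np.sin(a),np.full(len(rr),z)]
        p=np.array([proj(s,x) for x in X]).astype(np.float32); q=cv2.remap(m,p[:,0][None],p[:,1][None],1)[0]
        if q[:4].min()>200 and q[-4:].max()<50: P.append(X[np.argmax(q<127),:2])
    P=np.array(P)
    if len(P)<15: print("few",len(P)); return
    for _ in range(4):
        A=np.c_[2*P,np.ones(len(P))];x=np.linalg.lstsq(A,(P**2).sum(1),rcond=None)[0]; rad=np.sqrt(x[2]+x[:2]@x[:2]); e=abs(np.linalg.norm(P-x[:2],axis=1)-rad); P=P[e<max(.0008,2.5*np.median(e))]
    a=np.degrees(np.arctan2(*(P-x[:2]).T[::-1])); print("centre mm",np.round(x[:2]*1000,1),"R",round(rad*1000,1),"n",len(P),"res",round(e.mean()*1000,2),"quadrants",np.histogram(a,bins=[-180,-90,0,90,180])[0]); return x[:2]
E
python3 - <<'E'
from h import *
st(); t=snap("top"); s=snap("side")
for z in(.178,.182,.184): ringfit(t,(.4740,-.2385),z)
for z in(.178,.182): ringfit(s,(.4740,-.2385),z)
E
```

```text
t 13.0 pos [ 474.4 -238.8  171.5] rpy [-3.141e+00 -3.000e-03 -7.600e-01] F [-0.3 -0.5 -2.3] T [-0.04  0.   -0.01] w 33.63 q [-0.57  0.05  1.48 -0.    1.61  0.19]
centre mm [ 475.6 -237.6] R 80.8 n 87 res 0.21 quadrants [45  1 39  2]
centre mm [ 475.2 -236.9] R 80.3 n 91 res 0.21 quadrants [49  1 41  0]
centre mm [ 475.1 -236.6] R 80.1 n 87 res 0.2 quadrants [49  0 38  0]
centre mm [ 475.2 -240.6] R 79.5 n 69 res 0.96 quadrants [ 5 19  5 40]
centre mm [ 476.  -240.3] R 79.5 n 70 res 0.97 quadrants [ 6 23  7 34]
```

```bash
python3 -m handwheel '{"delta_pos":[[-12,-14.5,0],[-23.7,-28,0],[-25.7,-27.4,0],[-27.6,-25.5,0],[-29.3,-23.5,0],[-30.9,-21.3,0],[-32.3,-19.1,0],[-33.6,-16.7,0]],"rotation":[[0,0,0],[0,0,0.071],[0,0,0.071],[0,0,0.071],[0,0,0.071],[0,0,0.071],[0,0,0.071],[0,0,0.071]],"claw":[1,1,1,1,1,1,1,1]}'; python3 - <<'E'
from h import *
st()
plan((.5141,.2856,.172),-1.754,8)
E
```

```text
time: 14.1
tool_pos: [0.4932, 0.0442, 0.1688]
ee_rot: [3.14, 0.001, -1.258]
wrist_force: [-0.5, 0.0, -3.6]
width: 0.0338
t 14.1 pos [493.2  44.2 168.8] rpy [ 3.140e+00  1.000e-03 -1.258e+00] F [-0.5  0.  -3.6] T [ 0.03 -0.01 -0.01] w 33.85 q [-0.03 -0.02  1.56  0.    1.61  1.23]
[[np.float64(-27.9), np.float64(-11.8), np.float64(-0.4)], [np.float64(-28.6), np.float64(-10.0), np.float64(-0.4)], [np.float64(-29.1), np.float64(-8.2), np.float64(-0.4)], [np.float64(-29.6), np.float64(-6.4), np.float64(-0.4)], [np.float64(-29.9), np.float64(-4.6), np.float64(-0.4)], [np.float64(-30.2), np.float64(-2.7), np.float64(-0.4)], [np.float64(-30.3), np.float64(-0.8), np.float64(-0.4)], [np.float64(-30.3), np.float64(1.1), np.float64(-0.4)]] wz 0.0619
```

```bash
python3 -m handwheel '{"delta_pos":[[-27.9,-11.8,0],[-28.6,-10,0],[-29.1,-8.2,0],[-29.6,-6.4,0],[-29.9,-4.6,0],[-30.2,-2.7,0],[-30.3,-0.8,0],[-26,1.1,0]],"rotation":[[0,0,0.062],[0,0,0.062],[0,0,0.062],[0,0,0.062],[0,0,0.062],[0,0,0.062],[0,0,0.062],[0,0,0.062]],"claw":[1,1,1,1,1,1,1,1]}'; python3 - <<'E'
from h import *
st()
t=snap("top","t8");s=snap("side","s8")
st(); plan((.5141,.2856,.172),-1.754,1)
E
```

```text
time: 15.1
tool_pos: [0.5129, 0.2809, 0.1685]
ee_rot: [3.139, -0.001, -1.754]
wrist_force: [-0.3, 0.2, -2.7]
width: 0.0338
t 15.1 pos [512.9 280.9 168.5] rpy [ 3.139e+00 -1.000e-03 -1.754e+00] F [-0.3  0.2 -2.7] T [0.03 0.04 0.02] w 33.84 q [0.4  0.18 1.34 0.   1.62 2.16]
t 15.2 pos [512.7 282.1 168.3] rpy [ 3.139 -0.    -1.749] F [ 1.  -0.3 -3.3] T [ 0.01  0.02 -0.03] w 33.7 q [0.41 0.18 1.34 0.   1.62 2.15]
[[np.float64(-3.7), np.float64(-0.8), np.float64(-3.7)]] wz 0.0047
```

View pics/t8.png

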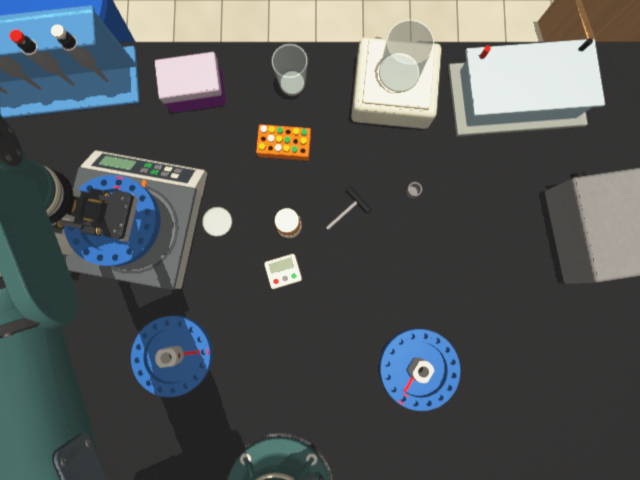

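View pics/s8.png

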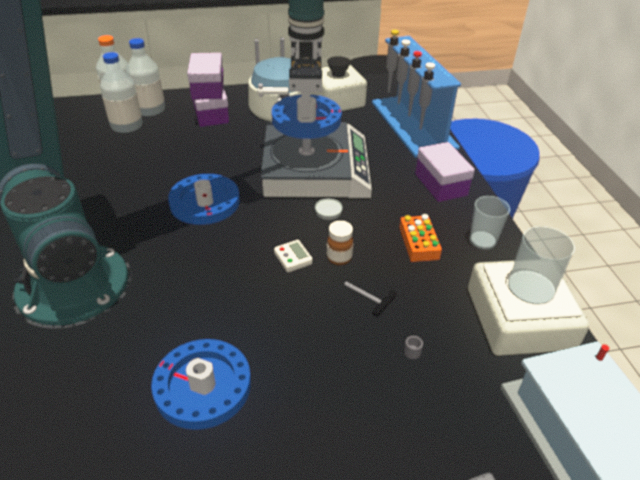

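```bash
python3 -m handwheel '{"delta_pos":[[-2,-0.5,4],[-1.7,-0.4,5],[0,0,5],[0,0,4],[0,0,0],[0,0,0],[0,0,0],[0,0,0]],"rotation":[[0,0,0.003],[0,0,0],[0,0,0],[0,0,0],[0,0,0],[0,0,0],[0,0,0],[0,0,0]],"claw":[1,1,1,1,1,1,1,1]}'; python3 - <<'E'
from h import *
o=st()
t=snap("top");s=snap("side")
z=o["tool_pos"][2]-.014+.024
for zz in(z-.002,z,z+.002): ringfit(t,(.5145,.2855),zz)
ringfit(s,(.5145,.2855),z)
o=st()
crop(t,60,140,180,300,5,"t9c"); crop(s,250,70,380,190,6,"s9c")
E
```

```text
time: 16.2
tool_pos: [0.5162, 0.2825, 0.1522]
ee_rot: [-3.141, 0.0, -1.756]
wrist_force: [0.5, -0.7, -2.9]
width: 0.0337
t 16.2 pos [516.2 282.5 152.2] rpy [-3.141  0.    -1.756] F [ 0.5 -0.7 -2.9] T [ 0.08  0.02 -0.02] w 33.72 q [ 0.4   0.19  1.36 -0.    1.59  2.16]
centre mm [517.9 281.9] R 80.6 n 70 res 0.25 quadrants [ 6  0 20 44]
centre mm [517.4 282. ] R 80.0 n 55 res 0.35 quadrants [ 6  0 26 23]
centre mm [516.9 281.5] R 79.7 n 54 res 0.32 quadrants [ 6  2 29 17]
centre mm [514.5 287.3] R 79.1 n 37 res 1.32 quadrants [10  6 21  0]
t 16.3 pos [516.1 282.5 152.1] rpy [-3.141  0.    -1.756] F [-0.2 -0.1 -3.7] T [0.04 0.   0.03] w 33.7 q [ 0.4   0.19  1.36 -0.    1.59  2.16]
```

View pics/t9c.png

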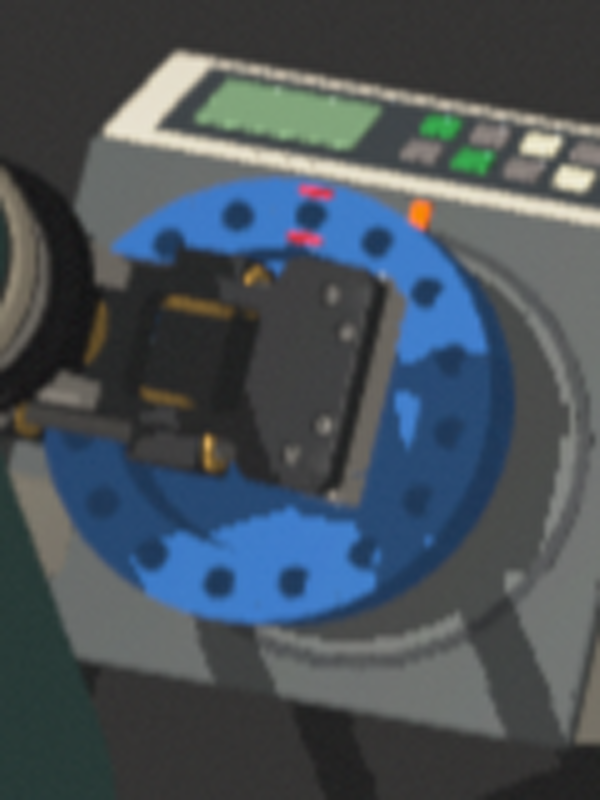

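View pics/s9c.png

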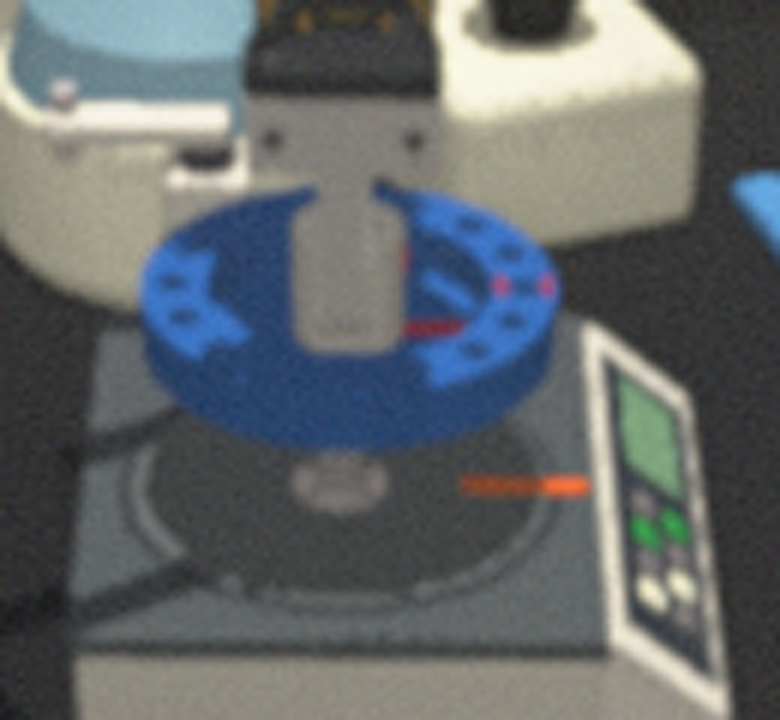

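```bash
python3 -m handwheel '{"delta_pos":[[-1.4,1.3,0],[-1.4,1.2,0],[0,0,0],[0,0,0],[0,0,0],[0,0,0],[0,0,0],[0,0,0]],"rotation":[[0,0,0],[0,0,0],[0,0,0],[0,0,0],[0,0,0],[0,0,0],[0,0,0],[0,0,0]],"claw":[1,1,1,1,1,1,1,1]}'; python3 - <<'E'
from h import *
o=st()
t=snap("top");s=snap("side")
z=o["tool_pos"][2]-.014+.024
ringfit(t,(.5150,.2858),z,tol=.004)
o=st()
# hub top vs spindle collar in side view; red marks
hsv=cv2.cvtColor(t["bgr"],cv2.COLOR_BGR2HSV); m=(cv2.inRange(hsv,(0,90,110),(6,255,255))|cv2.inRange(hsv,(165,90,110),(180,255,255))); z2=np.zeros_like(m); z2[170:200,105:140]=m[170:200,105:140]
n,l,stt,c=cv2.connectedComponentsWithStats(z2); 
for i in range(1,n): 
    X=onz(t,c[i],z); d=X[:2]-np.array([.515,.2863]); print(stt[i,4],c[i],"r",np.hypot(*d),"ang",np.arctan2(d[1],d[0]))
c=c[1:]
if len(c)==2: d=onz(t,c[0],z)-onz(t,c[1],z); print("mark dir",np.arctan2(d[1],d[0]))
E
```

```text
time: 17.3
tool_pos: [0.5141, 0.2856, 0.152]
ee_rot: [-3.142, -0.0, -1.756]
wrist_force: [-0.7, -0.0, -3.8]
width: 0.0342
t 17.3 pos [514.1 285.6 152. ] rpy [-3.142 -0.    -1.756] F [-0.7 -0.  -3.8] T [0.06 0.02 0.01] w 34.21 q [ 0.41  0.19  1.36 -0.    1.59  2.17]
centre mm [515.4 285.4] R 79.4 n 112 res 0.5 quadrants [ 5 22 31 54]
t 17.4 pos [514.1 285.7 151.9] rpy [-3.142 -0.    -1.756] F [-0.3 -0.1 -2.1] T [ 0.02 -0.03 -0.  ] w 33.72 q [ 0.41  0.19  1.36 -0.    1.59  2.17]
10 [121.1 179.2] r 0.07561591478223373 ang -0.18939966743942202
11 [118.72727273 188.45454545] r 0.05849548322000349 ang -0.18769160839696686
mark dir -0.19523550504008316
```

```bash
python3 -m handwheel '{"delta_pos":[[0,0,3],[0,0,2.5],[0,0,2],[0,0,1.5],[0,0,1],[0,0,1],[0,0,1],[0,0,0]],"rotation":[[0,0,0],[0,0,0],[0,0,0],[0,0,0],[0,0,0],[0,0,0],[0,0,0],[0,0,0]],"claw":[1,1,1,1,1,1,1,1]}'; python3 - <<'E'
from h import *
st()
E
```

```text
time: 18.4
tool_pos: [0.5141, 0.2856, 0.1398]
ee_rot: [3.141, -0.0, -1.756]
wrist_force: [0.1, 0.8, -2.4]
width: 0.0341
t 18.4 pos [514.1 285.6 139.8] rpy [ 3.141 -0.    -1.756] F [ 0.1  0.8 -2.4] T [-0.01  0.01 -0.04] w 34.07 q [ 0.41  0.19  1.38 -0.    1.57  2.17]
```

```bash
python3 -m handwheel '{"delta_pos":[[0,0,3],[0,0,3],[0,0,3],[0,0,3],[0,0,3],[0,0,3],[0,0,3],[0,0,0]],"rotation":[[0,0,0],[0,0,0],[0,0,0],[0,0,0],[0,0,0],[0,0,0],[0,0,0],[0,0,0]],"claw":[1,1,1,1,1,1,1,1]}'; python3 - <<'E'
from h import *
st()
E
```

```text
time: 19.4
tool_pos: [0.5139, 0.2856, 0.1185]
ee_rot: [3.141, -0.001, -1.756]
wrist_force: [-0.6, 0.1, -3.6]
width: 0.0337
t 19.4 pos [513.9 285.6 118.5] rpy [ 3.141e+00 -1.000e-03 -1.756e+00] F [-0.6  0.1 -3.6] T [ 0.05  0.06 -0.03] w 33.68 q [ 0.41  0.2   1.41 -0.    1.53  2.17]
```

Still free of contact (only the carousel's weight shows). Now I'll bring the screw past the spindle end.

```bash
python3 -m handwheel '{"delta_pos":[[0,0,3],[0,0,3],[0,0,2],[0,0,2],[0,0,2],[0,0,2],[0,0,1],[0,0,0]],"rotation":[[0,0,0],[0,0,0],[0,0,0],[0,0,0],[0,0,0],[0,0,0],[0,0,0],[0,0,0]],"claw":[1,1,1,1,1,1,1,1]}'; python3 - <<'E'
from h import *
st()
E
```

```text
time: 20.4
tool_pos: [0.5141, 0.2856, 0.1038]
ee_rot: [3.141, -0.0, -1.756]
wrist_force: [1.0, -0.1, -2.1]
width: 0.0337
t 20.4 pos [514.1 285.6 103.8] rpy [ 3.141 -0.    -1.756] F [ 1.  -0.1 -2.1] T [ 0.05  0.   -0.04] w 33.71 q [ 0.41  0.21  1.43 -0.    1.5   2.17]
```

```bash
python3 -m handwheel '{"delta_pos":[[0,0,2],[0,0,2],[0,0,2],[0,0,1.5],[0,0,1],[0,0,1],[0,0,0],[0,0,0]],"rotation":[[0,0,0],[0,0,0],[0,0,0],[0,0,0],[0,0,0],[0,0,0],[0,0,0],[0,0,0]],"claw":[1,1,1,1,1,1,1,1]}'; python3 - <<'E'
from h import *
o=st()
t=snap("top");s=snap("side"); o=st()
crop(t,60,140,180,300,5,"t10c"); crop(s,270,90,360,190,6,"s10c")
z=o["tool_pos"][2]-.014+.024
ringfit(t,(.5150,.2858),z,tol=.004)
E
```

```text
time: 21.4
tool_pos: [0.5142, 0.2856, 0.0945]
ee_rot: [-3.141, -0.0, -1.756]
wrist_force: [0.1, 0.6, -2.7]
width: 0.0343
t 21.4 pos [514.2 285.6  94.5] rpy [-3.141 -0.    -1.756] F [ 0.1  0.6 -2.7] T [ 0.05  0.   -0.02] w 34.27 q [ 0.41  0.22  1.44 -0.    1.48  2.17]
t 21.5 pos [514.2 285.7  94.6] rpy [-3.141  0.    -1.756] F [-1.1  0.8 -2.9] T [0.04 0.05 0.  ] w 34.04 q [ 0.41  0.22  1.44 -0.    1.48  2.17]
centre mm [515.5 285.6] R 79.4 n 101 res 0.44 quadrants [ 4 19 30 48]
```

View pics/t10c.png

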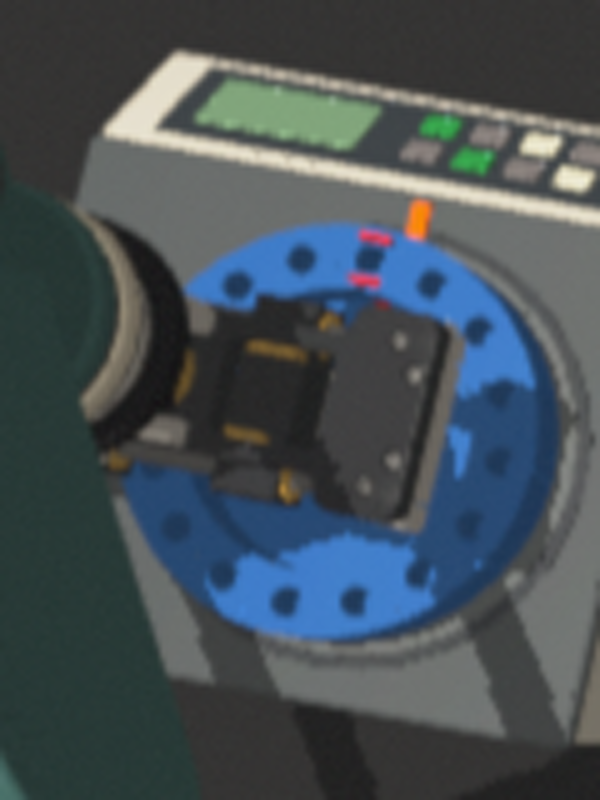

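View pics/s10c.png

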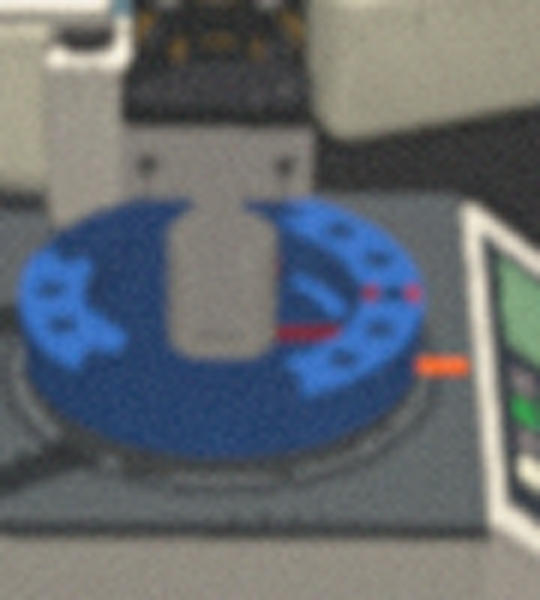

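```bash
python3 -m handwheel '{"delta_pos":[[0,0,0.3],[0,0,0],[0,0,0],[0,0,0],[0,0,0],[0,0,0],[0,0,0],[0,0,0]],"rotation":[[0,0,0],[0,0,0],[0,0,0],[0,0,0],[0,0,0],[0,0,0],[0,0,0],[0,0,0]],"claw":[1,1,1,1,1,1,1,1]}'; python3 - <<'E'
from h import *
o=st()
t=snap("top");s=snap("side"); o=st()
def marks(im,box):
    hsv=cv2.cvtColor(im["bgr"],cv2.COLOR_BGR2HSV); g=im["bgr"].astype(int); w=(np.minimum(g[:,:,2]-g[:,:,1],255)).astype(float)
    w-=0; m=((w>40)&(g[:,:,2]>g[:,:,0]+10)).astype(np.uint8); u0,v0,u1,v1=box; z=np.zeros_like(m); z[v0:v1,u0:u1]=m[v0:v1,u0:u1]
    n,l,a,c=cv2.connectedComponentsWithStats(z,connectivity=8); r=[]
    for i in range(1,n):
        if a[i,4]<3: continue
        v,u=np.nonzero(cv2.dilate((l==i).astype(np.uint8),np.ones((3,3)))); q=w[v,u].clip(0); r.append(((u*q).sum()/q.sum(),(v*q).sum()/q.sum()))
    return r
a=marks(t,(128,180,142,199)); b=marks(s,(328,134,344,143)); print(a,b)
a.sort(key=lambda p:p[1]); b.sort(key=lambda p:-p[0])
for p,q in zip(a,b):
    X,e=tri(t,p,s,q); d=X[:2]-[.5155,.2863]; print(X,e,np.hypot(*d),np.arctan2(d[1],d[0]))
E
```

```text
time: 22.5
tool_pos: [0.5141, 0.2856, 0.0941]
ee_rot: [-3.142, -0.0, -1.756]
wrist_force: [0.0, -1.1, -2.9]
width: 0.034
t 22.5 pos [514.1 285.6  94.1] rpy [-3.142 -0.    -1.756] F [ 0.  -1.1 -2.9] T [ 0.06  0.   -0.02] w 34.02 q [ 0.41  0.22  1.45 -0.    1.48  2.17]
t 22.6 pos [514.1 285.6  94.1] rpy [-3.142 -0.    -1.756] F [ 0.6 -0.1 -1.7] T [-0.01  0.06 -0.03] w 33.86 q [ 0.41  0.22  1.45 -0.    1.48  2.17]
[(np.float64(141.63654822335025), np.float64(184.54010152284263)), (np.float64(134.60115606936415), np.float64(187.08220937700708)), (np.float64(132.43931398416888), np.float64(195.67941952506595))] [(np.float64(331.0386363636364), np.float64(138.21136363636364)), (np.float64(338.5), np.float64(138.63953488372093))]
[0.58854738 0.25358007 0.11751209] 0.004562924987477811 0.0800407043989365 -0.4211291186990226
[0.57975517 0.26928998 0.11123899] 0.01522912478591162 0.06646854761005772 -0.258789833461974
```

```bash
python3 - <<'E'
from h import *
t=snap("top");s=snap("side")
for p,q in(((134.60,187.08),(338.5,138.64)),((132.44,195.68),(331.04,138.21))):
    X,e=tri(t,p,s,q); d=X[:2]-[.5155,.2863]; print(X,e,np.hypot(*d),np.arctan2(d[1],d[0]))
# level: extent of ring-top marks vs initial calibration on the bench: same marks
a=[((369,226.5),(357,308.67)),((375,231.75),(352,314.33))]
for p,q in a: print("bench",tri(t,p,s,q))
# side view: hub finger / ring lower rim extremes
im=s; hsv=cv2.cvtColor(s["bgr"],cv2.COLOR_BGR2HSV); m=cv2.inRange(hsv,(95,110,50),(125,255,255)); z=np.zeros_like(m); z[115:175,270:350]=m[115:175,270:350]
n,l,st_,c=cv2.connectedComponentsWithStats(z); print(st_[1:][st_[1:,4]>50])
E
```

```text
[0.58982155 0.2715654  0.10568539] 0.0017279690922468753 0.07576807925369031 -0.19571682461701082
[0.57264128 0.27429879 0.10695647] 0.0013412879824202266 0.05838796730540969 -0.2070179600306406
bench (array([ 0.52724075, -0.18258864,  0.02624377]), np.float64(0.002699950559438282))
bench (array([ 0.51554606, -0.19465527,  0.02675546]), np.float64(0.0013149845884339558))
[[ 273  124   68   43 1824]]
```

```bash
python3 - <<'E'
from h import *
st(); robot.close_job(); st()
E
```

```text
t 22.7 pos [514.2 285.6  94.1] rpy [-3.142 -0.    -1.756] F [-0.4 -0.3 -2.8] T [0.08 0.04 0.02] w 34.33 q [ 0.41  0.22  1.45 -0.    1.48  2.17]
the job is handed in; nothing more can be done
the job is handed in; nothing more can be done
```

The carousel is on the spindle, with its set screw over the flat and its hub flush with the spindle end. The gripper is still holding it there for you to tighten the screw. I handed the job in at 22.7 s.

- **Spindle:** I closed the gripper across the flat and it read about 15.2 mm, against 15.5 mm expected. I turned the spindle until the flat faced the orange line (yaw -0.183) and let go. A top picture afterwards showed the paint mark on the spindle end parallel to the line.
- **Carousel:** I took the one farthest from the base, gripped it by the hub flats (about 34 mm read) and lowered it over the spindle. The screw passed the spindle end with no push, only the carousel's weight of about 3 N.
- **Last checks:**
  - **Height:** The gripper is 79.9 mm above where it gripped the carousel on the bench; 80 mm makes the hub flush.
  - **Level:** The tool reads level to within about 0.001 rad.
  - **Screw direction:** The red marks on the ring point at -0.19 to -0.21 rad, against -0.183 for the line.
- **Disagreements:**
  - **Camera height:** Triangulated heights read about 2.5 mm high, both on the bench and at the end. Corrected for that, the ring top is at 103 to 104.5 mm, against 104 mm expected.
  - **Camera and arm:** They differed by up to 1 mm sideways.
  - **Not seen:** The gripper hides the hub top in both views, so I did not see directly that it is flush.

I saw no sign that anything else on the bench was touched or moved.

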